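# Clamp a die block on the surveyor's model table

## Robot

A 6-joint arm with a two-finger parallel gripper is mounted at the origin on a cart in front of the work surface, level with it; the furniture and walls round the work are solid. World frame = base frame: x ahead of the robot, y to its left, z up, the work surface at z = 0. Lengths are in m, angles in degrees, forces in N, time in s.
With the tool pointing down it reaches from about 0.25 to 0.725 m from the base axis. Payload 9.7 kg.
Tool frame: the origin (TCP) lies where the fingers leave the gripper's body, on its centre line; the fingertips stand 73 mm ahead of it and the grasp point (between the pads) lies 54 mm ahead of it; z points along the fingers, y is the line along which they close (so a half turn about z gives the same grasp; the last joint's range is limited). The gripper opens to 85 mm and grips with 20 to 120 N. Pads are 22 mm wide; open, the fingers measure 114 mm over their backs; the gripper's body (76 mm by 85 mm) begins 54 mm behind the grasp point. The pads swing forward as they close: fully open they stand 13 mm farther back than shut.
Start: joints at [-71.963, 4.979, 10.078, 95.1, 0, 90], TCP at [0.17, -0.523, 0.304] pointing down, gripper open.
Joint ranges: [-179.16, 179.16], [-48.56, 103.87], [-65.8, 70.77], [-126.05, 130.52], [-82.76, 87.17], [-180, 180]. Speed limits (degrees/s): [127.2, 127.2, 147.25, 180, 180, 180].

## Interface

Orientations are given as [roll, pitch, yaw] about the fixed x, y, z axes, in that order (R = Rz(yaw) Ry(pitch) Rx(roll)).
In Python, from workcell import sensors, imaging, bot gives the robot as it stands.
- The arm moves only by the tool apply_moves, never from a script. Its argument "rows" is a list of rows, each a list of 3 entries, a list of its own where there are three numbers: the shift along the tool's x, y, z in units of 10 cm (1.0 is 10 cm), then the turn, a rotation vector about the tool's x, y, z in units of 30 degrees (1.0 is 30 degrees), then the opening, from 0 (shut) to 1 (fully open). A call has 1 to 20 rows; each row is the pose to reach, as a shift and turn from the pose commanded when the call began, along the tool's axes at that moment; what a row does not reach only later rows make up. A row lasts 1/10 s, in which the tool goes at most 50 mm and 8.59 degrees, less where a joint would pass 70% of its speed; a pose out of reach is approached as far as the arm can. A call with a number of a shift or a turn outside -1 to 1 is refused whole. A call with a gripper value outside its range is refused whole. The fingers move at their own pace and stop on an object; "force" is the grip in N (left out, the last holds). Time passes only in rows, so rows that repeat a pose let the fingers close. It gives the time, the measured TCP pose, the force, the opening and the grip force at its end, in the units of the state.
- sensors.get_obs(): the state, without advancing time (a new reading comes with each control period).
- imaging.camera(name): name is "side" or "top" or "wrist"; returns (picture, depth): 400x640x3 uint8, red, green, blue; 400x640 float32, m along the optical axis (not along the pixel's ray), 0 where there is no reading.
- imaging.get_calibration(name): a dict with "intrinsics" (3x3 intrinsics, pixels), "dist_coeffs" ([k1, k2, p1, p2, k3] as OpenCV has them; the pictures are not rectified), "world_from_camera" (4x4, takes a point from camera to world coordinates). Camera axes: x right, y down, z forward; pixel columns grow to the right and rows downward; lengths in m; the calibration is good to about 2 mm. A picture is of the moment at which its call begins: read the wrist's pose just before it. get_calibration takes no time and is no camera call; for the wrist camera it gives the pose at the moment of the call.
- bot.job_done(): hands the job in; it is judged then, once.
The state is a dict: "time": time; "q": joint angles; "qd": joint speeds; "joint_efforts": joint torques, N m; "ee_pos": TCP position; "tcp_rot": TCP orientation; "wrist_force": force on the tool from outside, world axes, zero at the start; "torque": the same for the moment, N m; "opening": finger opening in m; "grasp_force": force on a finger pad.
Only numpy, scipy, OpenCV 4.12 (cv2) and the standard library are available. Lean on these libraries where they do the work, as an engineer would, in place of code of your own. Each camera call takes 0.05 s, during which the arm holds its last target. There are 200 camera calls.

## Task

Mount the beige stone die block on the small round model table for surveying: set it flat on the plate between the stop and the clamp jaw, slide it back against the stop and centre it so that none of its corners hangs over the rim, then push the clamp jaw up against it until it is held firmly. The stone chips easily, so feel for the stop and the jaw and keep every contact gentle, and leave the other things on the bench as they lie.

Things in the scene. Friction and masses are not known exactly. Their poses are not given: they have to be found in the camera images.
- die_block: Loose beige stone block with two pin holes in its top, 51 (own x) by 56 (own y) by 27 mm high, 0.11 to 0.22 kg. Origin: centre of its underside; z up. It lies flat on the bench at the start. It may be mounted either way round; with the 51 mm along the table's x axis it sits best.
- block_corner_a (a point): Lower corner of the die block at its own (+25.5, +28) mm, on the underside.
- block_corner_b (a point): Lower corner of the die block at its own (+25.5, -28) mm, on the underside.
- block_corner_c (a point): Lower corner of the die block at its own (-25.5, -28) mm, on the underside.
- block_corner_d (a point): Lower corner of the die block at its own (-25.5, +28) mm, on the underside.
- model_table: Surveyor's model table, fixed to the bench: dark round foot (radius 50 mm), ball knuckle, level round aluminium plate of radius 43 mm with its face 56 mm above the bench. Origin: on the bench under the plate's centre; x axis points from the clamp jaw to the back stop, y across, z up. On the -x side a steel bar, 16 mm wide, top at 53.5 mm, carries the jaw and reaches to x = -120 mm.
- plate_centre (a point): Centre of the plate's upper face; axes as the model table's. The back stop is a straight rigid steel lip on the plate's +x side, 36 mm wide in y, 14 mm high, its face square to x. It was left where the last model needed it: the face lies 22.5 to 28.5 mm beyond this centre in x; that is not measured and must be felt or seen. No corner overhangs if the block is within 3 mm of centre in y.
- clamp_jaw (a joint): Travel of the jaw along the table's +x in m: 0 open, 0.042 at most; starts at 0 to 0.004. It slides stiffly (about 5 N) and stays where it is left; any push beyond those 5 N bears on the block, and a total push of 10 to 15 N holds it firmly. The contact is hard and the jaw must not press on the stone with more than 20 N: creep at 10 mm/s or less and stop on force.
- jaw_push (a point): Middle of the -x face of the jaw's blue upright thumb plate, pushed towards +x: 30 mm wide in y, from the plate's level to 25 mm above it; this point is 14 mm above the plate's level. In front the jaw carries a steel spindle with a round foot (14 mm) that bears on the block; it was screwed out to suit the last model: its face is 27 to 43 mm ahead of this point, not measured, to be felt or seen.
- caliper: Steel caliper lying on the bench, 75 by 190 by 9 mm. Bystander.
- plaster_spatula: Plaster spatula with a wooden handle lying near the front edge, 26 by 213 by 20 mm. Bystander.
- burs_case: Blue-grey flat case on the bench, 70 by 111 by 25 mm. Bystander.
- marker_pen: White and red marker pen lying near the front edge, 124 mm long. Bystander.
- wax_tin: Round blue tin of pink wax, 69 mm across, 25 mm high. Bystander.
Things that resemble listed ones, but are neither listed nor needed, are in the scene too. What is shaped like the die_block but orange or red is not meant.

How it is judged (in metres and radians):
On the way:
1. the block lies flat on the round plate, between the stop and the still open clamp jaw (horizontal distance between die_block and plate_centre below 0.012 m and z of die_block in the frame of plate_centre below 0.002 m and angle between die_block's own z axis and vertical below 0.05 rad and value of joint clamp_jaw below 0.011 m), for 0.2 s.
At the end, for the whole second after the job is handed in: The die block lies flat on the round plate (within 2 mm and 0.04 rad), at rest, all four lower corners within the plate's 43 mm radius, and the clamp jaw presses on it with more than 2 N, which only a block backed by the stop can bear (horizontal distance between each of block_corner_a, block_corner_b, block_corner_c, block_corner_d and plate_centre below 0.043 m and z of die_block in the frame of plate_centre between -0.002 and 0.002 m and angle between die_block's own z axis and vertical below 0.04 rad and contact force between clamp_jaw and die_block above 2 N and linear speed of die_block below 0.01 m/s); the robot touches nothing.
It fails at once if the block is pressed against the plate or the stop with more than 25 N (the stone chips) (contact force between clamp_jaw and die_block below 0.5 N and contact force between die_block and model_table above 25 N).
It fails at once if the clamp jaw presses on the block with more than 20 N (the stone chips) (contact force between clamp_jaw and die_block above 20 N).
It fails at once if a bystander is moved by more than 15 mm (distance of any of caliper, plaster_spatula, burs_case, marker_pen, wax_tin from where it was at the start of the episode above 0.015 m).
It also fails if it takes over 58 s, if anything falls off the work surface, if the arm or the gripper's body presses on something with over 40 N, if the wrist force passes 120 N, or if a joint passes its speed limit or range.

## Working session

There is one attempt and no reset: what is moved stays moved. The work goes in short steps, Python scripts to look and compute and a tool call to move; the robot and the scene stay as the last step left them, time stands still between calls to the robot, and variables do not carry over. Pictures are saved under pics/ and viewed, at most 10 in all, crops included, and the job is handed in when it is done.

Besides the shell and the picture viewer there is one more tool, called after "Request:" as name([rows], argument=value, ...), one row to a line, values as JSON. apply_moves: Moves the arm, as the interface text tells. Its arguments: {"type":"object","properties":{"rows":{"type":"array"},"force":{"type":"number"}},"required":["rows"]}

```bash
mkdir -p pics
python3 - <<'E'
from workcell import sensors, imaging, bot
import cv2,numpy as np
o=sensors.get_obs();print(o)
for n in["top","side"]:
    p,d=imaging.camera(n);cv2.imwrite(f"pics/{n}0.png",p[:,:,::-1]);np.savez(f"{n}0.npz",p=p,d=d)
    c=imaging.get_calibration(n);print(n,c)
E
```

```text
{'time': 0.0, 'q': array([-7.19626627e+01,  5.01103224e+00,  1.00337513e+01,  9.50970316e+01,
        2.31793572e-04,  9.00010531e+01]), 'qd': array([ 0.05813864,  0.01272139,  0.0630704 ,  0.04934489, -0.02890195,
       -0.05698391]), 'joint_efforts': array([-8.41813307e-04, -5.20382988e+01,  4.64809513e+01,  1.60295691e-02,
       -3.11749474e-06, -1.84142834e-06]), 'ee_pos': array([ 0.17026363, -0.52285521,  0.30317734]), 'tcp_rot': array([-1.79925687e+02, -2.30427548e-04,  1.80362839e+01]), 'wrist_force': array([-0.35898244, -0.11218028,  0.50088768]), 'torque': array([-0.05952062, -0.00120317, -0.03909958]), 'grasp_force': 0.0, 'opening': 0.08541186797526723}
top {'intrinsics': array([[512.4662336 ,   0.        , 320.45261032],
       [  0.        , 512.4662336 , 199.28068346],
       [  0.        ,   0.        ,   1.        ]]), 'dist_coeffs': array([-0.07853694,  0.        ,  0.        ,  0.        ,  0.        ]), 'world_from_camera': array([[ 0.01954648, -0.98736794,  0.15723386,  0.32574669],
       [-0.99952423, -0.02305064, -0.02049361,  0.01961265],
       [ 0.02385907, -0.15675847, -0.98734874,  1.44645389],
       [ 0.        ,  0.        ,  0.        ,  1.        ]])}
side {'intrinsics': array([[509.08912138,   0.        , 314.81019404],
       [  0.        , 509.08912138, 190.26435972],
       [  0.        ,   0.        ,   1.        ]]), 'dist_coeffs': array([-0.09382905,  0.        ,  0.        ,  0.        ,  0.        ]), 'world_from_camera': array([[-0.99884239, -0.04184802,  0.02371951,  0.48344439],
       [-0.04538329,  0.65639077, -0.75305479,  1.23792645],
       [ 0.01594458, -0.75325952, -0.65753013,  1.15783497],
       [ 0.        ,  0.        ,  0.        ,  1.        ]])}
```

View pics/top0.png

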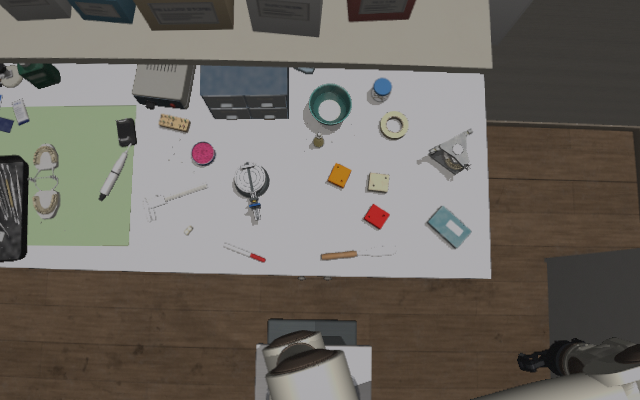

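View pics/side0.png

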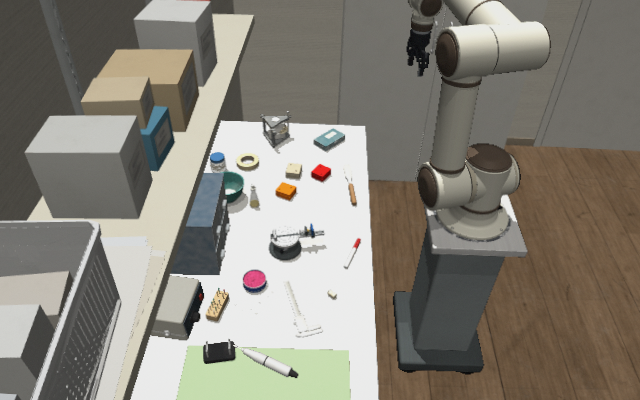

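The top view has three candidates: the beige block at (378,182), the orange one at (340,175) and the red one at (376,216). The beige one is meant. The table is at (251,180), with its jaw at (255,207) towards the robot.

```bash
cat > h.py <<'E'
import cv2,numpy as np
from workcell import sensors, imaging, bot
def ray(c,uv,z):
    uv=np.float64(uv).reshape(-1,1,2)
    n=cv2.undistortPoints(uv,c["intrinsics"],c["dist_coeffs"]).reshape(-1,2)
    T=c["world_from_camera"];d=np.c_[n,np.ones(len(n))]@T[:3,:3].T;o=T[:3,3]
    return o+d*((z-o[2])/d[:,2])[:,None]
def pix(c,P):
    T=np.linalg.inv(c["world_from_camera"])
    return cv2.projectPoints(np.float64(P).reshape(-1,1,3),cv2.Rodrigues(T[:3,:3])[0],T[:3,3],c["intrinsics"],c["dist_coeffs"])[0].reshape(-1,2)
E
python3 - <<'E'
from h import *
p=np.load("top0.npz")["p"];c=imaging.get_calibration("top")
a=cv2.resize(p[155:235,220:300],(400,400),interpolation=cv2.INTER_CUBIC)
b=cv2.resize(p[155:235,330:410],(400,400),interpolation=cv2.INTER_CUBIC)
cv2.imwrite("pics/crop.png",np.hstack([a,b])[:,:,::-1])
print(p[182,374],p[180,365],p[175,340])
h=cv2.cvtColor(p,cv2.COLOR_RGB2HSV)
roi=np.zeros(p.shape[:2],np.uint8);roi[165:200,360:398]=1
m=((h[...,1]>25)&(h[...,1]<120)&(h[...,0]>15)&(h[...,0]<40)).astype(np.uint8)*roi
print(m.sum())
cs,_=cv2.findContours(m,0,2);k=max(cs,key=cv2.contourArea)
print(cv2.minAreaRect(k))
w=ray(c,k.reshape(-1,2),0.027)[:,:2]*1000
print(cv2.minAreaRect(w.astype(np.float32)))
E
```

```text
[172 171 146] [170 168 171] [172 118  28]
361
((377.9615783691406, 182.30770874023438), (20.093626022338867, 17.985034942626953), 7.125016689300537)
((604.3162841796875, -171.7515411376953), (57.050350189208984, 51.987709045410156), 84.15995025634766)
```

View pics/crop.png

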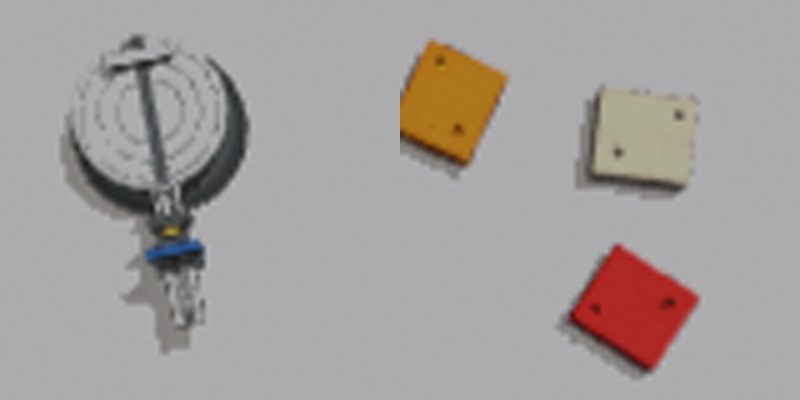

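The right half of the crop confirms the beige block with two pin holes, centred at full-frame pixel (378.6,182.6). In the left half the plate is centred at about (250,178), with the stop at the top and the blue thumb plate at (255,205).

```bash
cat >> h.py <<'E'
from scipy.spatial.transform import Rotation as Ro
def move(pos,yaw,o=None):
    o=o or sensors.get_obs()
    A=Ro.from_euler("xyz",o["tcp_rot"],degrees=True);B=Ro.from_euler("xyz",[180,0,yaw],degrees=True)
    print("shift",np.round(A.inv().apply(np.array(pos)-o["ee_pos"])*10,3),"turn",np.round((A.inv()*B).as_rotvec(degrees=True)/30,3))
E
python3 - <<'E'
from h import *
c=imaging.get_calibration("top")
print(ray(c,[249.8,177.8],.056),ray(c,[[248.6,168],[252.6,193]],.056),ray(c,[[254.8,204.5]],.08))
w=imaging.get_calibration("wrist");o=sensors.get_obs()
T=np.eye(4);T[:3,:3]=Ro.from_euler("xyz",o["tcp_rot"],degrees=True).as_matrix();T[:3,3]=o["ee_pos"]
print(np.round(np.linalg.inv(T)@w["world_from_camera"],3),w["intrinsics"])
move([.604,-.172,.25],-6)
E
```

```text
[[0.60267435 0.18705322 0.056     ]] [[0.63026171 0.19154623 0.056     ]
 [0.56029548 0.17758406 0.056     ]] [[0.52500676 0.16767365 0.08      ]]
[[-0.001 -0.953 -0.304  0.078]
 [ 1.    -0.001  0.     0.   ]
 [-0.001 -0.304  0.953 -0.07 ]
 [ 0.     0.     0.     1.   ]] [[316.21962132   0.         313.39071673]
 [  0.         316.21962132 202.85029146]
 [  0.           0.           1.        ]]
shift [ 5.211 -1.992  0.535] turn [-0.002  0.001  0.801]
```

Request:
apply_moves([
  [[1,-0.38,0.1],[0,0,0],1],
  [[1,-0.38,0.1],[0,0,0],1],
  [[1,-0.38,0.1],[0,0,0],1],
])

```text
time: 0.4
ee_pos: [0.2561, -0.4533, 0.2932]
tcp_rot: [-179.9, -0.0, 18.2]
wrist_force: [-0.6, -0.2, 0.2]
opening: 0.0854
grasp_force: 0.0
```

Request:
apply_moves([
  [[1,-0.38,0.1],[0,0,0],1],
  [[1,-0.38,0.1],[0,0,0],1],
  [[1,-0.38,0.1],[0,0,0],1],
])

```text
time: 0.7
ee_pos: [0.3395, -0.3862, 0.2831]
tcp_rot: [-179.9, -0.0, 18.2]
wrist_force: [-1.0, -0.2, 0.2]
opening: 0.0852
grasp_force: 0.0
```

Request:
apply_moves([
  [[1,-0.38,0.1],[0,0,0],1],
  [[1,-0.38,0.1],[0,0,0],1],
  [[1,-0.38,0.1],[0,0,0],1],
])

```text
time: 1.0
ee_pos: [0.4226, -0.3194, 0.2729]
tcp_rot: [-179.9, 0.0, 18.2]
wrist_force: [-0.3, -0.1, -0.0]
opening: 0.0854
grasp_force: 0.0
```

Request:
apply_moves([
  [[1,-0.38,0.1],[0,0,0],1],
  [[1,-0.38,0.1],[0,0,0],1],
  [[1,-0.38,0.1],[0,0,0],1],
])

```text
time: 1.3
ee_pos: [0.5058, -0.2525, 0.2626]
tcp_rot: [-179.9, 0.0, 18.2]
wrist_force: [-0.4, -0.1, 1.1]
opening: 0.0854
grasp_force: 0.0
```

Request:
apply_moves([
  [[0.7,-0.38,0.1],[0,0,0.8],1],
  [[0.7,-0.38,0.1],[0,0,0.8],1],
  [[0.7,-0.38,0.1],[0,0,0.8],1],
  [[0.7,-0.38,0.1],[0,0,0.8],1],
])

```text
time: 1.7
ee_pos: [0.5583, -0.1971, 0.2534]
tcp_rot: [180.0, 0.1, -6.0]
wrist_force: [-0.4, -0.9, 0.8]
opening: 0.0854
grasp_force: 0.0
```

```bash
cat >> h.py <<'E'
def block(c,p,z,tag=None):
    h=cv2.cvtColor(p,cv2.COLOR_RGB2HSV)
    m=((h[...,1]>22)&(h[...,1]<120)&(h[...,0]>18)&(h[...,0]<40)&(h[...,2]>100)).astype(np.uint8)
    m=cv2.morphologyEx(m,2,np.ones((5,5)));m=cv2.morphologyEx(m,3,np.ones((9,9)))
    cs,_=cv2.findContours(m,0,1)
    for k in cs:
        if cv2.contourArea(k)<800: continue
        r=cv2.minAreaRect((ray(c,k.reshape(-1,2),z)[:,:2]*1000).astype(np.float32))
        print(np.round(k.reshape(-1,2).mean(0)),cv2.contourArea(k),r)
E
python3 - <<'E'
from h import *
o=sensors.get_obs();c=imaging.get_calibration("wrist");p,d=imaging.camera("wrist")
cv2.imwrite("pics/w1.png",p[:,:,::-1]);np.savez("w1.npz",p=p,d=d)
block(c,p,.027)
print(o["time"])
E
```

```text
[282. 137.] 3111.5 ((607.5083618164062, -173.9564971923828), (54.898963928222656, 48.54163360595703), 83.82979583740234)
1.7
```

View pics/w1.png

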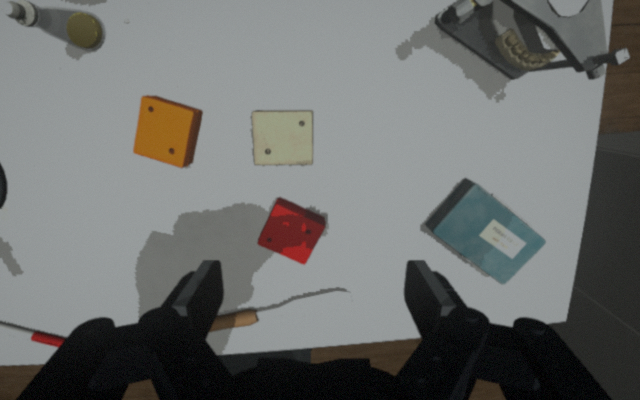

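The beige block is at (282,137), with orange and red clear of it. It lies at about (0.607,-0.1735) with yaw -6°.

Request:
apply_moves([
  [[0.46,-0.286,0.3],[0,0,0],1],
  [[0.46,-0.286,0.7],[0,0,0],1],
  [[0.46,-0.286,0.9],[0,0,0],1],
  [[0.46,-0.286,0.9],[0,0,0],1],
  [[0.46,-0.286,0.9],[0,0,0],1],
])

```text
time: 2.25
ee_pos: [0.6067, -0.1742, 0.1649]
tcp_rot: [180.0, -0.0, -5.9]
wrist_force: [-0.2, 0.2, -0.2]
opening: 0.0853
grasp_force: 0.0
```

Run:
```python
from h import *
o=sensors.get_obs();c=imaging.get_calibration("wrist");p,d=imaging.camera("wrist")
np.savez("w2.npz",p=p,d=d)
block(c,p,.027)
move([.607,-.1735,.076],-6,o)
```

```text
[313. 214.] 4049.0 ((607.982177734375, -173.67935180664062), (54.57430648803711, 48.42353057861328), 83.98902893066406)
shift [ 0.002 -0.008  0.889] turn [ 0.001 -0.001  0.003]
```

Request:
apply_moves([
  [[0.01,-0.01,0.3],[0,0,0],1],
  [[0.01,-0.01,0.6],[0,0,0],1],
  [[0.01,-0.01,0.8],[0,0,0],1],
  [[0.01,-0.01,0.89],[0,0,0],1],
  [[0.01,-0.01,0.89],[0,0,0],1],
  [[0.01,-0.01,0.89],[0,0,0],1],
], force=25)

```text
time: 2.9
ee_pos: [0.6089, -0.1727, 0.077]
tcp_rot: [180.0, -0.1, -6.0]
wrist_force: [0.1, -0.2, 0.9]
opening: 0.0856
grasp_force: 0.0
```

Request:
apply_moves([
  [[0,0,0],[0,0,0],0.6],
  [[0,0,0],[0,0,0],0.5],
  [[0,0,0],[0,0,0],0.5],
  [[0,0,0],[0,0,0],0.5],
  [[0,0,0],[0,0,0],0.5],
  [[0,0,0],[0,0,0],0.5],
], force=25)

```text
time: 3.5
ee_pos: [0.6087, -0.1724, 0.0763]
tcp_rot: [180.0, -0.1, -6.0]
wrist_force: [-0.7, -1.2, 6.0]
opening: 0.0561
grasp_force: 27.6
```

Request:
apply_moves([
  [[0,0,-0.1],[0,0,0],0.5],
  [[0,0,-0.5],[0,0,0],0.5],
  [[0,0,-1],[0,0,0],0.5],
  [[0,0,-1],[0,0,0],0.5],
])

```text
time: 3.9
ee_pos: [0.6103, -0.1728, 0.1832]
tcp_rot: [179.9, -0.6, -6.0]
wrist_force: [2.4, 0.7, -1.1]
opening: 0.056
grasp_force: 27.6
```

Request:
apply_moves([
  [[0,-0.3,-0.5],[0,0,0],0.5],
  [[0,-0.7,-0.5],[0,0,0],0.5],
  [[0,-1,-0.5],[0,0,0],0.5],
  [[0,-1,-0.5],[0,0,0],0.5],
])

```text
time: 4.3
ee_pos: [0.6189, -0.0694, 0.2257]
tcp_rot: [-180.0, -0.0, -5.8]
wrist_force: [-0.1, -0.0, -0.9]
opening: 0.0559
grasp_force: 27.9
```

Request:
apply_moves([
  [[-0.6,-0.3,0],[0,0,-0.2],0.5],
  [[-0.6,-0.7,0],[0,0,-0.4],0.5],
  [[-0.6,-1,0],[0,0,-0.57],0.5],
  [[-0.6,-1,0],[0,0,-0.57],0.5],
  [[-0.6,-1,0],[0,0,-0.57],0.5],
])

```text
time: 4.8
ee_pos: [0.5692, 0.0331, 0.2249]
tcp_rot: [180.0, 0.0, 11.2]
wrist_force: [-0.2, 0.1, -1.4]
opening: 0.056
grasp_force: 27.9
```

Run:
```python
from h import *
o=sensors.get_obs();c=imaging.get_calibration("wrist");p,d=imaging.camera("wrist")
cv2.imwrite("pics/w3.png",p[:,:,::-1]);np.savez("w3.npz",p=p,d=d)
print(o["ee_pos"],o["tcp_rot"],o["opening"],o["wrist_force"])
```

```text
[0.56918717 0.03307528 0.22489839] [1.79982597e+02 1.26583452e-02 1.11596675e+01] 0.05601320563326159 [-0.2140872   0.12185632 -1.4469582 ]
```

View pics/w3.png

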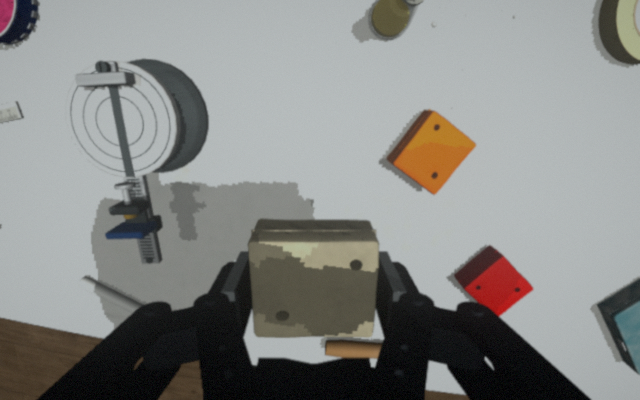

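The wrist view shows the plate centred at about (122,118), the stop at (105,80) and the blue jaw at (132,228). The block is held squarely at (313,290). I'll use the depth data to fit the plate and stop.

```bash
cat >> h.py <<'E'
def cloud(c,d):
    v,u=np.indices(d.shape);n=cv2.undistortPoints(np.c_[u.ravel(),v.ravel()].astype(np.float64).reshape(-1,1,2),c["intrinsics"],c["dist_coeffs"]).reshape(-1,2)
    P=np.c_[n,np.ones(len(n))]*d.reshape(-1,1);T=c["world_from_camera"]
    return (P@T[:3,:3].T+T[:3,3]).reshape(d.shape+(3,))
def table(c,p,d):
    W=cloud(c,d);X=W[...,:2];z=W[...,2]
    near=(np.linalg.norm(X-[.603,.187],axis=-1)<.13)&(d>0)
    m=near&(z>.050)&(z<.060)&(np.linalg.norm(X-[.603,.187],axis=-1)<.055)
    print("plate z",np.median(z[m]),m.sum())
    pm=m.astype(np.uint8)
    k=max(cv2.findContours(cv2.morphologyEx(pm,3,np.ones((9,9))),0,1)[0],key=cv2.contourArea)
    w=ray(c,cv2.convexHull(k).reshape(-1,2),.056)[:,:2]
    (cx,cy),r=cv2.minEnclosingCircle((w*1000).astype(np.float32));print("circle",cx,cy,r)
    h=cv2.cvtColor(p,cv2.COLOR_RGB2HSV)
    b=near&(h[...,0]>100)&(h[...,0]<125)&(h[...,1]>120)&(z>.05)
    s=near&(z>.064)&(z<.075)&(X[...,0]>.6)
    for n,q in(("blue",b),("stop",s)):
        print(n,q.sum());
        if q.sum()>5: print(cv2.minAreaRect((X[q]*1000).astype(np.float32)),X[q].mean(0),np.percentile(z[q],[5,95]))
    return W
E
python3 - <<'E'
from h import *
c=imaging.get_calibration("wrist");f=np.load("w3.npz");table(c,f["p"],f["d"])
E
```

```text
plate z 0.05572351750706703 9595
circle 599.6395263671875 183.69105529785156 50.16988754272461
blue 453
((549.309814453125, 118.6895980834961), (25.671892166137695, 134.32958984375), 18.564985275268555) [0.55196301 0.11367936] [0.07965568 0.23990877]
stop 840
((639.0180053710938, 193.65078735351562), (16.594343185424805, 38.109153747558594), 11.714930534362793) [0.63666671 0.1918224 ] [0.06519231 0.07070017]
```

Request:
apply_moves([
  [[-0.06,-0.4,0],[0,0,0],0.5],
  [[-0.06,-0.71,0],[0,0,0],0.5],
  [[-0.06,-0.71,0],[0,0,0],0.5],
])

```text
time: 5.15
ee_pos: [0.5493, 0.1027, 0.2249]
tcp_rot: [-180.0, 0.0, 11.1]
wrist_force: [1.4, -0.8, -0.7]
opening: 0.0558
grasp_force: 27.9
```

Request:
apply_moves([
  [[-0.06,-0.4,0],[0,0,0],0.5],
  [[-0.06,-0.71,0],[0,0,0],0.5],
  [[-0.06,-0.71,0],[0,0,0],0.5],
  [[-0.06,-0.71,0],[0,0,0],0.5],
])

```text
time: 5.55
ee_pos: [0.5384, 0.1374, 0.2248]
tcp_rot: [-178.7, 0.0, 13.9]
wrist_force: [0.1, -0.3, -0.4]
opening: 0.056
grasp_force: 27.9
```

Run:
```python
from h import *
o=sensors.get_obs();c=imaging.get_calibration("wrist");p,d=imaging.camera("wrist")
cv2.imwrite("pics/w4.png",p[:,:,::-1]);np.savez("w4.npz",p=p,d=d,T=c["world_from_camera"])
print(o["ee_pos"],o["tcp_rot"],o["opening"],o["wrist_force"])
W=table(c,p,d)
# robust plate circle: plane pixels by depth, boundary at z .056, RANSAC-free via iterated LSQ on hull
z=W[...,2];X=W[...,:2]
m=(np.abs(z-.0557)<.0025)&(d>0)&(np.linalg.norm(X-[.603,.187],axis=-1)<.06)
k=max(cv2.findContours(cv2.morphologyEx(m.astype(np.uint8),2,np.ones((7,7))),0,1)[0],key=cv2.contourArea)
w=ray(c,k.reshape(-1,2),.056)[:,:2]
from scipy.optimize import least_squares
r=least_squares(lambda q:np.linalg.norm(w-q,axis=1)-.043,[.603,.187],loss="soft_l1",f_scale=.0007);print("fit",r.x,np.percentile(r.fun,[10,50,90]))
```

```text
[0.5384065  0.13737038 0.22477989] [-1.78689217e+02  3.64751517e-02  1.38867684e+01] 0.0560007256048183 [ 0.07428365 -0.30566891 -0.38355952]
plate z 0.055883447105279094 10393
circle 598.51123046875 186.0380401611328 49.92363739013672
blue 2110
((543.6253051757812, 137.99398803710938), (31.56516456604004, 132.12132263183594), 13.52950668334961) [0.54986225 0.13345281] [0.21192218 0.24226324]
stop 889
((638.109130859375, 194.8894805908203), (16.029251098632812, 36.139862060546875), 12.873458862304688) [0.63559882 0.19388836] [0.06595579 0.07089924]
fit [0.60527598 0.18718221] [-0.014158   -0.00163404 -0.00033631]
```

View pics/w4.png

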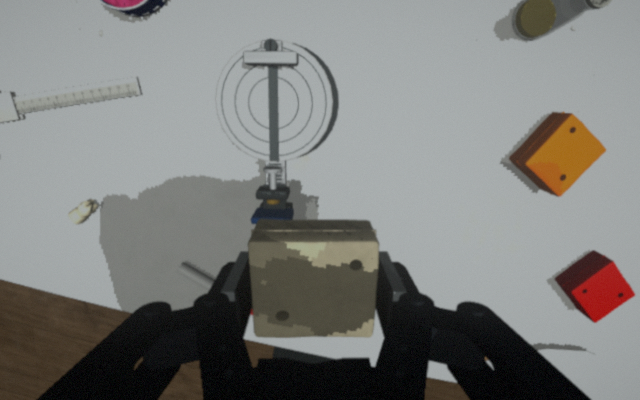

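Run:
```python
from h import *
o=sensors.get_obs();print(o["q"],o["qd"],o["time"],o["ee_pos"],o["tcp_rot"])
c=imaging.get_calibration("wrist")
print(ray(c,[[277,98],[216,98],[335,98],[276,40],[276,160]],.056),ray(c,[[245,67],[298,67]],.070), ray(c,[[274,68],[273,160]],.056))
```

```text
[ 13.79934076   4.88685643   1.22363401  86.37152606   1.31354973
 179.926776  ] [-0.17756356 -0.07650473 -0.0687423   0.04259101  0.03366731  0.18206591] 5.6 [0.53841968 0.13725571 0.22480797] [-1.78686407e+02  3.30698833e-02  1.38725455e+01]
[[0.61011963 0.18532067 0.056     ]
 [0.59979755 0.22869402 0.056     ]
 [0.6200416  0.14472322 0.056     ]
 [0.64762871 0.19404909 0.056     ]
 [0.56572759 0.17672174 0.056     ]] [[0.62479284 0.20839823 0.07      ]
 [0.63294717 0.1740442  0.07      ]] [[0.62949782 0.19162172 0.056     ]
 [0.56517512 0.17895063 0.056     ]]
```

Joint 6 has reached its +180° limit. I need the half-turned grasp (yaw ≈ -168°), so I'll rotate about the tool z axis here.

Request:
apply_moves([
  [[0,0,0],[0,0,-1],0.5],
  [[0,0,0],[0,0,-1],0.5],
  [[0,0,0],[0,0,-1],0.5],
  [[0,0,0],[0,0,-1],0.5],
])

```text
time: 6.0
ee_pos: [0.5384, 0.1371, 0.2248]
tcp_rot: [-178.8, -0.6, 44.2]
wrist_force: [0.4, 0.4, -0.9]
opening: 0.056
grasp_force: 27.9
```

Request:
apply_moves([
  [[0,0,0],[0,0,-1],0.5],
  [[0,0,0],[0,0,-1],0.5],
  [[0,0,0],[0,0,-1],0.5],
  [[0,0,0],[0,0,-1],0.5],
])

```text
time: 6.4
ee_pos: [0.5384, 0.1371, 0.2248]
tcp_rot: [-179.3, -1.1, 74.2]
wrist_force: [-0.0, 1.0, -1.9]
opening: 0.0563
grasp_force: 27.9
```

Request:
apply_moves([
  [[0,0,0],[0,0,-1],0.5],
  [[0,0,0],[0,0,-1],0.5],
  [[0,0,0],[0,0,-1],0.5],
  [[0,0,0],[0,0,-1],0.5],
])

```text
time: 6.8
ee_pos: [0.5384, 0.1371, 0.2248]
tcp_rot: [-180.0, -1.3, 104.2]
wrist_force: [-0.4, -0.1, -1.4]
opening: 0.0559
grasp_force: 27.9
```

Request:
apply_moves([
  [[0,0,0],[0,0,-1],0.5],
  [[0,0,0],[0,0,-1],0.5],
  [[0,0,0],[0,0,-1],0.5],
  [[0,0,0],[0,0,-1],0.5],
])

```text
time: 7.2
ee_pos: [0.5384, 0.1371, 0.2248]
tcp_rot: [179.4, -1.2, 134.2]
wrist_force: [-0.0, 0.5, -0.2]
opening: 0.0558
grasp_force: 27.9
```

Request:
apply_moves([
  [[0,0,0],[0,0,-1],0.5],
  [[0,0,0],[0,0,-1],0.5],
  [[0,0,0],[0,0,-1],0.5],
  [[0,0,0],[0,0,-1],0.5],
])

```text
time: 7.6
ee_pos: [0.5383, 0.1371, 0.2248]
tcp_rot: [178.9, -0.7, 164.2]
wrist_force: [0.8, 0.1, -1.5]
opening: 0.0559
grasp_force: 27.9
```

Request:
apply_moves([
  [[0,0,0],[0,0,-0.95],0.5],
  [[0,0,0],[0,0,-0.95],0.5],
  [[0,0,0],[0,0,-0.95],0.5],
  [[0,0,0],[0,0,-0.95],0.5],
])

```text
time: 8.0
ee_pos: [0.5383, 0.1371, 0.2248]
tcp_rot: [178.7, -0.1, -167.3]
wrist_force: [0.1, 0.3, -1.5]
opening: 0.0555
grasp_force: 27.9
```

Run:
```python
from h import *
o=sensors.get_obs();print(o["q"])
move([.66,.199,.225],-168,o)
```

```text
[13.78160406  4.87599242  1.21176811 86.37581733  1.32105873  1.11473309]
shift [-1.323  0.337  0.004] turn [ 0.044 -0.002  0.022]
```

Request:
apply_moves([
  [[-0.5,0.15,0],[0,0,0],0.5],
  [[-0.9,0.3,0],[0,0,0],0.5],
  [[-0.9,0.3,0],[0,0,0],0.5],
])

```text
time: 8.3
ee_pos: [0.6228, 0.1879, 0.2214]
tcp_rot: [178.7, -0.2, -167.6]
wrist_force: [-1.9, 0.2, -1.5]
opening: 0.0556
grasp_force: 27.9
```

Request:
apply_moves([
  [[-0.32,0.05,0],[0.044,0,0.022],0.5],
  [[-0.32,0.05,0],[0.044,0,0.022],0.5],
  [[-0.32,0.05,0],[0.044,0,0.022],0.5],
])

```text
time: 8.6
ee_pos: [0.6499, 0.1978, 0.2247]
tcp_rot: [180.0, -0.2, -168.3]
wrist_force: [0.4, -0.8, -0.6]
opening: 0.0558
grasp_force: 27.8
```

Run:
```python
from h import *
o=sensors.get_obs();c=imaging.get_calibration("wrist");p,d=imaging.camera("wrist")
cv2.imwrite("pics/w5.png",p[:,:,::-1]);np.savez("w5.npz",p=p,d=d)
print(o["ee_pos"],o["tcp_rot"],o["q"][5])
W=table(c,p,d)
```

```text
[0.64985042 0.19778689 0.22473861] [ 1.79991327e+02 -1.52145536e-01 -1.68264076e+02] 5.185081806563615
plate z 0.05585847292969105 9634
circle 598.228759765625 186.3875274658203 49.88011169433594
blue 2275
((592.2349853515625, 185.27957153320312), (141.00062561035156, 129.3515625), 11.504339218139648) [0.61935343 0.19315506] [0.07988133 0.24198458]
stop 665
((637.8905639648438, 194.74044799804688), (16.76848030090332, 35.018619537353516), 12.009679794311523) [0.63488793 0.19401111] [0.06573194 0.07057752]
```

View pics/w5.png

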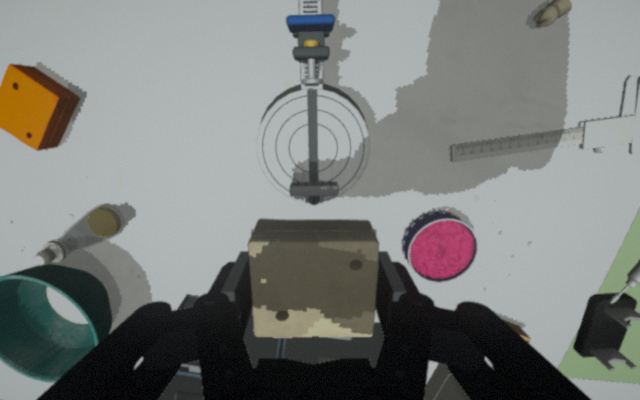

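Run:
```python
from h import *
from scipy.optimize import least_squares
c=imaging.get_calibration("wrist");f=np.load("w5.npz");p,d=f["p"],f["d"];W=cloud(c,d);g=cv2.cvtColor(p,cv2.COLOR_RGB2GRAY)
C=np.array([.6,.186])
for it in range(2):
    E=[]
    for a in np.radians(np.arange(0,360,3)):
        r=np.arange(.03,.056,.0003);uv=pix(c,np.c_[C[0]+r*np.cos(a),C[1]+r*np.sin(a),r*0+.056])
        i=np.round(uv).astype(int);z=W[i[:,1],i[:,0],2]
        if z.max()>.062: continue
        k=np.where(z<.05)[0]
        if len(k): E.append(C+r[k[0]]*np.array([np.cos(a),np.sin(a)]))
    E=np.array(E);s=least_squares(lambda q:np.linalg.norm(E-q[:2],axis=1)-q[2],[*C,.043],loss="soft_l1",f_scale=.0005)
    C=s.x[:2];print(len(E),s.x,np.abs(s.fun).mean())
# axis
q=(W[...,2]>.064)&(W[...,2]<.075)&(np.linalg.norm(W[...,:2]-[.635,.194],axis=-1)<.03)
h=cv2.cvtColor(p,cv2.COLOR_RGB2HSV);b=(h[...,0]>100)&(h[...,0]<125)&(h[...,1]>120)&(W[...,2]>.05)&(W[...,2]<.1)
B=W[b];print("blue",len(B),B.mean(0))
v=B[:,:2].mean(0)-C;yb=np.degrees(np.arctan2(-v[1],-v[0]));print("axis from blue",yb)
sl=ray(c,[[312.5,95],[315,178]],.056);dv=sl[1]-sl[0];print("slot",np.degrees(np.arctan2(dv[1],dv[0])))
for yaw in(yb,12):
    R=np.array([[np.cos(np.radians(yaw)),np.sin(np.radians(yaw))],[-np.sin(np.radians(yaw)),np.cos(np.radians(yaw))]])
    S=(W[q][:,:2]-C)@R.T*1000;print(yaw,"stop x",np.percentile(S[:,0],[1,5,20,50,90]),"y",S[:,1].min(),S[:,1].max())
    Bt=(B[:,:2]-C)@R.T*1000;print("blue x",np.percentile(Bt[:,0],[3,50,97]),"y",Bt[:,1].min(),Bt[:,1].max())
# front lower edge of stop face vs y
e=[]
for y in range(-15,16,3):
    m=np.abs(S[:,1]-y)<1.5
    if m.sum()>3:e.append((y,S[m,0].min()))
print(np.round(e,1).tolist())
o=sensors.get_obs()
# held block: side-plane pixels, top z
m=(W[...,2]>.14)&(W[...,2]<.20);m[:, :255]=0;m[:,372:]=0;m[:215]=0;m[338:]=0
t=W[m];t2=t[t[:,2]>np.percentile(t[:,2],50)-.003];r=cv2.minAreaRect((t2[:,:2]*1000).astype(np.float32));print("held",np.median(t2[:,2]),r,o["ee_pos"])
print("plane",np.linalg.lstsq(np.c_[t2[:,:2],np.ones(len(t2))],t2[:,2],rcond=None)[0])
```

```text
78 [0.60551174 0.187513   0.04287132] 0.00026095207053156096
78 [0.60551446 0.18752105 0.04289145] 0.00022239470039689714
blue 419 [0.5261237  0.16962635 0.08105003]
axis from blue 12.702213275809088
slot 13.422947848336127
12.702213275809088 stop x [24.98159295 25.31449805 26.02340541 29.22771928 35.79310328] y -17.58880771947385 17.51779731066395
blue x [-83.78968227 -81.34932393 -79.21205354] y -14.30798167087446 13.902931808848527
12 stop x [24.95666519 25.30119651 26.10099334 29.20561583 35.76754389] y -17.184618727144525 17.833990866027314
blue x [-83.83639389 -81.26133964 -79.1765389 ] y -15.301801784851122 12.906386490467943
[[-15.0, 25.4], [-12.0, 25.1], [-9.0, 25.4], [-6.0, 25.0], [-3.0, 25.4], [0.0, 24.6], [3.0, 25.3], [6.0, 24.8], [9.0, 25.1], [12.0, 24.6], [15.0, 25.0]]
held 0.17530015241430053 ((651.4705810546875, 197.25718688964844), (50.66080093383789, 54.02977752685547), 11.836941719055176) [0.64948207 0.19767129 0.22553691]
plane [ 0.0047985  -0.00177489  0.17247548]
```

The plate centre is at (0.6055,0.1875) with axis yaw 12.7°, and the stop face is at x≈25 mm. Next I move above the plate, about 4 mm short of the stop.

Run:
```python
from h import *
move([.6001,.1863,.150],-167.3)
```

```text
shift [ 0.505 -0.011  0.756] turn [ 0.001 -0.003 -0.032]
```

Request:
apply_moves([
  [[0.3,0,0.1],[0,0,-0.032],0.5],
  [[0.505,-0.01,0.3],[0,0,-0.032],0.5],
  [[0.505,-0.01,0.5],[0,0,-0.032],0.5],
  [[0.505,-0.01,0.6],[0,0,-0.032],0.5],
  [[0.505,-0.01,0.7],[0,0,-0.032],0.5],
  [[0.505,-0.01,0.755],[0,0,-0.032],0.5],
  [[0.505,-0.01,0.755],[0,0,-0.032],0.5],
])

```text
time: 9.35
ee_pos: [0.6003, 0.187, 0.1497]
tcp_rot: [180.0, -0.1, -167.3]
wrist_force: [-0.2, -0.8, -1.8]
opening: 0.0559
grasp_force: 27.9
```

Run:
```python
from h import *
o=sensors.get_obs();print(o["wrist_force"],o["time"])
move([.6001,.1863,.1324],-167.3,o)
```

```text
[-0.23709283 -0.75318821 -1.82869012] 9.35
shift [ 0.003 -0.007  0.173] turn [ 0.001 -0.004  0.001]
```

Request:
apply_moves([
  [[0,-0.007,0.05],[0,0,0],0.5],
  [[0,-0.007,0.1],[0,0,0],0.5],
  [[0,-0.007,0.14],[0,0,0],0.5],
  [[0,-0.007,0.155],[0,0,0],0.5],
  [[0,-0.007,0.16],[0,0,0],0.5],
  [[0,-0.007,0.165],[0,0,0],0.5],
  [[0,-0.007,0.165],[0,0,0],0.5],
], force=20)

```text
time: 10.05
ee_pos: [0.6005, 0.1865, 0.1337]
tcp_rot: [180.0, -0.1, -167.3]
wrist_force: [-0.1, -0.6, -1.9]
opening: 0.0563
grasp_force: 27.9
```

Request:
apply_moves([
  [[0,0,0.004],[0,0,0],0.5],
  [[0,0,0.007],[0,0,0],0.5],
  [[0,0,0.007],[0,0,0],0.5],
])

```text
time: 10.35
ee_pos: [0.6004, 0.1865, 0.1329]
tcp_rot: [180.0, -0.1, -167.3]
wrist_force: [-0.3, 0.2, -1.6]
opening: 0.0559
grasp_force: 27.9
```

Request:
apply_moves([
  [[0,0,0.003],[0,0,0],0.5],
  [[0,0,0.005],[0,0,0],0.5],
  [[0,0,0.005],[0,0,0],0.5],
])

```text
time: 10.65
ee_pos: [0.6004, 0.1865, 0.1324]
tcp_rot: [180.0, -0.1, -167.3]
wrist_force: [0.4, -0.4, -1.7]
opening: 0.0558
grasp_force: 27.9
```

Request:
apply_moves([
  [[0,0,0.002],[0,0,0],0.5],
  [[0,0,0.003],[0,0,0],0.5],
  [[0,0,0.003],[0,0,0],0.5],
])

```text
time: 10.95
ee_pos: [0.6004, 0.1865, 0.1323]
tcp_rot: [180.0, -0.1, -167.3]
wrist_force: [-1.3, -0.3, 1.1]
opening: 0.0561
grasp_force: 28.1
```

Request:
apply_moves([
  [[-0.005,0,0],[0,0,0],0.5],
  [[-0.01,0,0],[0,0,0],0.5],
  [[-0.015,0,0],[0,0,0],0.5],
  [[-0.02,0,0],[0,0,0],0.5],
  [[-0.02,0,0],[0,0,0],0.5],
])

```text
time: 11.45
ee_pos: [0.6024, 0.187, 0.1323]
tcp_rot: [180.0, -0.1, -167.3]
wrist_force: [-2.1, 0.0, 3.7]
opening: 0.056
grasp_force: 28.5
```

Request:
apply_moves([
  [[-0.003,0,0],[0,0,0],0.5],
  [[-0.005,0,0],[0,0,0],0.5],
  [[-0.005,0,0],[0,0,0],0.5],
])

```text
time: 11.75
ee_pos: [0.6028, 0.187, 0.1322]
tcp_rot: [180.0, -0.1, -167.3]
wrist_force: [-3.7, -1.4, 4.8]
opening: 0.0559
grasp_force: 28.6
```

Request:
apply_moves([
  [[-0.003,0,0],[0,0,0],0.5],
  [[-0.005,0,0],[0,0,0],0.5],
  [[-0.005,0,0],[0,0,0],0.5],
])

```text
time: 12.05
ee_pos: [0.6033, 0.1872, 0.1323]
tcp_rot: [180.0, -0.1, -167.3]
wrist_force: [-2.9, -1.1, 4.0]
opening: 0.0556
grasp_force: 28.6
```

Request:
apply_moves([
  [[-0.003,0,0],[0,0,0],0.5],
  [[-0.003,0,0],[0,0,0],0.5],
])

```text
time: 12.25
ee_pos: [0.6036, 0.1872, 0.1323]
tcp_rot: [180.0, -0.1, -167.3]
wrist_force: [-3.4, -1.9, 5.4]
opening: 0.0559
grasp_force: 28.6
```

Request:
apply_moves([
  [[-0.003,0,0],[0,0,0],0.5],
  [[-0.003,0,0],[0,0,0],0.5],
])

```text
time: 12.45
ee_pos: [0.6039, 0.1873, 0.1323]
tcp_rot: [180.0, -0.1, -167.3]
wrist_force: [-3.6, -1.0, 4.6]
opening: 0.0559
grasp_force: 28.7
```

Request:
apply_moves([
  [[-0.003,0,0],[0,0,0],0.5],
  [[-0.003,0,0],[0,0,0],0.5],
])

```text
time: 12.65
ee_pos: [0.604, 0.1873, 0.1323]
tcp_rot: [180.0, -0.1, -167.3]
wrist_force: [-6.2, -0.9, 5.9]
opening: 0.0558
grasp_force: 28.7
```

The stop is felt: the force rose from about 3.5 to 6.2 N at the predicted position. Now I release, lift and look.

Request:
apply_moves([
  [[0,0,0],[0,0,0],0.7],
  [[0,0,0],[0,0,0],0.8],
  [[0,0,0],[0,0,0],1],
  [[0,0,0],[0,0,0],1],
  [[0,0,0],[0,0,0],1],
])

```text
time: 13.15
ee_pos: [0.6043, 0.1873, 0.132]
tcp_rot: [180.0, -0.1, -167.3]
wrist_force: [-0.1, 0.3, 0.3]
opening: 0.0853
grasp_force: 0.0
```

Request:
apply_moves([
  [[0,0,-0.2],[0,0,0],1],
  [[0,0,-0.5],[0,0,0],1],
  [[-0.3,0,-0.9],[0,0,0],1],
  [[-0.4,0,-0.9],[0,0,0],1],
  [[-0.4,0,-0.9],[0,0,0],1],
])

```text
time: 13.65
ee_pos: [0.6446, 0.1964, 0.2227]
tcp_rot: [180.0, 0.0, -167.3]
wrist_force: [0.3, -0.5, -0.6]
opening: 0.0855
grasp_force: 0.0
```

Run:
```python
from h import *
o=sensors.get_obs();c=imaging.get_calibration("wrist");p,d=imaging.camera("wrist")
cv2.imwrite("pics/w6.png",p[:,:,::-1]);np.savez("w6.npz",p=p,d=d)
W=cloud(c,d)
C=np.array([.6055,.1875]);a=np.radians(12.7);R=np.array([[np.cos(a),np.sin(a)],[-np.sin(a),np.cos(a)]])
near=np.linalg.norm(W[...,:2]-C,axis=-1)<.06
m=near&(np.abs(W[...,2]-.083)<.003)
m=cv2.morphologyEx(m.astype(np.uint8),2,np.ones((9,9)))>0
S=((W[m][:,:2]-C)@R.T*1000).astype(np.float32);print("block",len(S),np.median(W[m][:,2]),cv2.minAreaRect(S))
h=cv2.cvtColor(p,cv2.COLOR_RGB2HSV);b=(h[...,0]>100)&(h[...,0]<125)&(h[...,1]>120)&(W[...,2]>.05)&(W[...,2]<.1)
B=W[b];Bt=(B[:,:2]-C)@R.T*1000;print("blue",np.percentile(Bt[:,0],[3,50,97]),Bt[:,1].min(),Bt[:,1].max())
T=(W[...,:2]-C)@R.T*1000
q=(T[...,0]>-80)&(T[...,0]<-28)&(np.abs(T[...,1])<4)&(W[...,2]>.06)&(W[...,2]<.082)&~m
print("spindle x",np.percentile(T[q][:,0],[5,50,90,97]),q.sum())
print(o["ee_pos"],o["q"][5])
```

```text
block 5627 0.0820713085618858 ((0.3876628875732422, -0.38461875915527344), (48.515235900878906, 55.586055755615234), 0.09731742739677429)
blue [-83.63287305 -81.00913444 -78.81548947] -14.03719791228519 166.82763343850422
spindle x [-78.82035825 -65.17273441 -47.7182174  -45.22689296] 667
[0.64459594 0.1964433  0.22266827] 4.2171141119887
```

View pics/w6.png

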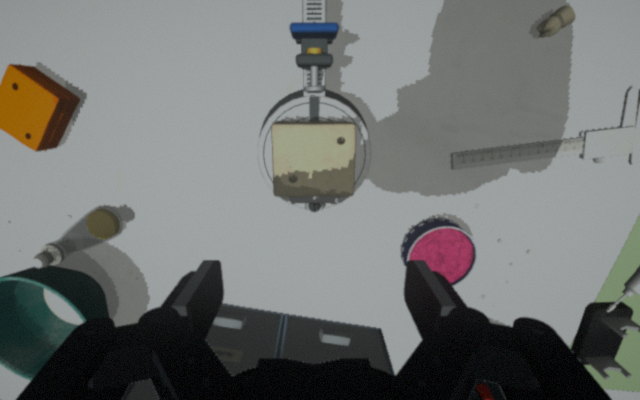

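The block lies flat on the plate at about (0.4,-0.4) mm and is square to the stop. The jaw is still open: its thumb face is at -83.8 mm and the spindle foot at about -45 mm. I shut the fingers and go behind the thumb plate.

Request:
apply_moves([
  [[0.5,0,0],[0,0,0],0],
  [[0.9,0,0],[0,0,0],0],
  [[0.9,0,0],[0,0,0],0],
])

```text
time: 14.0
ee_pos: [0.5504, 0.175, 0.22]
tcp_rot: [-180.0, -0.4, -167.2]
wrist_force: [1.5, 0.2, -0.4]
opening: 0.0441
grasp_force: 0.0
```

Request:
apply_moves([
  [[0.3,0,0],[0,0,0],0],
  [[0.53,0,0],[0,0,0],0],
  [[0.53,0,0.3],[0,0,0],0],
  [[0.53,0,0.6],[0,0,0],0],
  [[0.53,0,0.6],[0,0,0],0],
])

```text
time: 14.5
ee_pos: [0.5015, 0.1639, 0.1579]
tcp_rot: [-180.0, -0.5, -167.3]
wrist_force: [-1.0, 0.4, 0.2]
opening: -0.0001
grasp_force: 0.0
```

Run:
```python
from h import *
o=sensors.get_obs();print(o["ee_pos"],o["opening"],o["wrist_force"],o["time"])
move([.5050,.1649,.135],-167.3,o)
```

```text
[0.50145146 0.1639378  0.1578876 ] -6.40685479208719e-05 [-1.00513308  0.35950599  0.1685559 ] 14.5
shift [-0.039  0.002  0.229] turn [-0.001 -0.016  0.001]
```

Request:
apply_moves([
  [[0,0,0.1],[0,0,0],0],
  [[0,0,0.2],[0,0,0],0],
  [[0,0,0.23],[0,0,0],0],
  [[0,0,0.23],[0,0,0],0],
  [[-0.02,0,0.23],[0,0,0],0],
  [[-0.04,0,0.23],[0,0,0],0],
  [[-0.06,0,0.23],[0,0,0],0],
  [[-0.06,0,0.23],[0,0,0],0],
])

```text
time: 15.3
ee_pos: [0.51, 0.1661, 0.1394]
tcp_rot: [180.0, -0.0, -167.3]
wrist_force: [0.5, -0.1, -0.4]
opening: 0.0
grasp_force: 0.0
```

Request:
apply_moves([
  [[-0.01,0,0],[0,0,0],0],
  [[-0.02,0,0],[0,0,0],0],
  [[-0.03,0,0],[0,0,0],0],
  [[-0.04,0,0],[0,0,0],0],
])

```text
time: 15.7
ee_pos: [0.513, 0.1667, 0.1392]
tcp_rot: [180.0, -0.2, -167.3]
wrist_force: [-4.4, -1.5, 4.2]
opening: 0.0
grasp_force: 2.5
```

Request:
apply_moves([
  [[-0.01,0,0],[0,0,0],0],
  [[-0.02,0,0],[0,0,0],0],
  [[-0.03,0,0],[0,0,0],0],
  [[-0.04,0,0],[0,0,0],0],
])

```text
time: 16.1
ee_pos: [0.5169, 0.1676, 0.1392]
tcp_rot: [180.0, -0.1, -167.3]
wrist_force: [-4.7, -1.2, 3.3]
opening: 0.0002
grasp_force: 2.5
```

Request:
apply_moves([
  [[-0.01,0,0],[0,0,0],0],
  [[-0.02,0,0],[0,0,0],0],
  [[-0.03,0,0],[0,0,0],0],
  [[-0.04,0,0],[0,0,0],0],
])

```text
time: 16.5
ee_pos: [0.5208, 0.1685, 0.1392]
tcp_rot: [180.0, -0.1, -167.3]
wrist_force: [-4.9, -1.3, 3.1]
opening: 0.0001
grasp_force: 2.5
```

Request:
apply_moves([
  [[-0.01,0,0],[0,0,0],0],
  [[-0.02,0,0],[0,0,0],0],
  [[-0.03,0,0],[0,0,0],0],
  [[-0.04,0,0],[0,0,0],0],
])

```text
time: 16.9
ee_pos: [0.5247, 0.1694, 0.1392]
tcp_rot: [180.0, -0.1, -167.3]
wrist_force: [-4.7, -0.7, 3.8]
opening: -0.0005
grasp_force: 2.5
```

Run:
```python
from h import *
o=sensors.get_obs();c=imaging.get_calibration("side");p,d=imaging.camera("side")
C=np.array([.6055,.1875]);a=np.radians(12.7)
u,v=pix(c,[[.57,.18,.07]])[0].astype(int);print(u,v)
cv2.imwrite("pics/s2.png",cv2.resize(p[v-40:v+40,u-50:u+50],None,fx=7,fy=7,interpolation=cv2.INTER_CUBIC)[:,:,::-1])
P=lambda x:[C[0]+x*np.cos(a),C[1]+x*np.sin(a),.070]
print([(x,np.round((pix(c,[P(x/1000)])[0]-[u-50,v-40])*7)) for x in(-72,-45,-40,-35,-30,-25.5)])
```

```text
296 231
[(-72, array([433., 270.])), (-45, array([371., 277.])), (-40, array([359., 279.])), (-35, array([347., 280.])), (-30, array([336., 281.])), (-25.5, array([325., 282.]))]
```

View pics/s2.png

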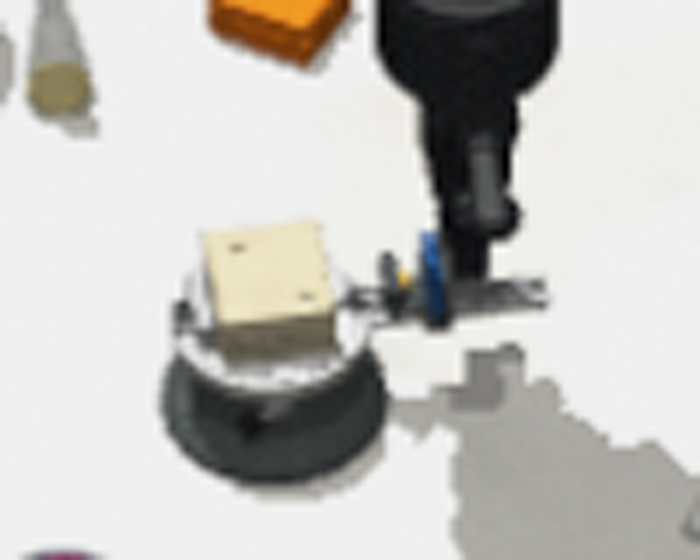

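The side crop shows the jaw's foot at about (347,295), a few millimetres short of the block's face at (333,300). From here I creep.

Request:
apply_moves([
  [[-0.008,0,0],[0,0,0],0],
  [[-0.015,0,0],[0,0,0],0],
  [[-0.02,0,0],[0,0,0],0],
])

```text
time: 17.25
ee_pos: [0.5268, 0.1699, 0.1392]
tcp_rot: [180.0, -0.1, -167.3]
wrist_force: [-5.3, -1.0, 3.4]
opening: 0.0
grasp_force: 2.5
```

Request:
apply_moves([
  [[-0.004,0,0],[0,0,0],0],
  [[-0.008,0,0],[0,0,0],0],
  [[-0.012,0,0],[0,0,0],0],
])

```text
time: 17.55
ee_pos: [0.528, 0.1701, 0.1392]
tcp_rot: [180.0, -0.1, -167.3]
wrist_force: [-4.0, -0.6, 3.9]
opening: -0.0002
grasp_force: 2.5
```

Request:
apply_moves([
  [[-0.004,0,0],[0,0,0],0],
  [[-0.008,0,0],[0,0,0],0],
])

```text
time: 17.75
ee_pos: [0.5288, 0.1703, 0.1393]
tcp_rot: [180.0, -0.1, -167.3]
wrist_force: [-6.2, -0.4, 3.1]
opening: -0.0
grasp_force: 2.5
```

Request:
apply_moves([
  [[-0.004,0,0],[0,0,0],0],
  [[-0.008,0,0],[0,0,0],0],
])

```text
time: 17.95
ee_pos: [0.5295, 0.1705, 0.1392]
tcp_rot: [180.0, -0.1, -167.3]
wrist_force: [-4.8, -0.7, 3.3]
opening: -0.0003
grasp_force: 2.5
```

Request:
apply_moves([
  [[-0.003,0,0],[0,0,0],0],
  [[-0.006,0,0],[0,0,0],0],
  [[-0.009,0,0],[0,0,0],0],
])

```text
time: 18.25
ee_pos: [0.5304, 0.1707, 0.1392]
tcp_rot: [180.0, -0.1, -167.3]
wrist_force: [-5.1, -1.3, 3.8]
opening: 0.0001
grasp_force: 2.5
```

Request:
apply_moves([
  [[-0.003,0,0],[0,0,0],0],
  [[-0.006,0,0],[0,0,0],0],
  [[-0.009,0,0],[0,0,0],0],
])

```text
time: 18.55
ee_pos: [0.5313, 0.1709, 0.1392]
tcp_rot: [180.0, -0.1, -167.3]
wrist_force: [-5.2, 0.0, 2.6]
opening: 0.0001
grasp_force: 2.5
```

Request:
apply_moves([
  [[-0.003,0,0],[0,0,0],0],
  [[-0.006,0,0],[0,0,0],0],
  [[-0.009,0,0],[0,0,0],0],
])

```text
time: 18.85
ee_pos: [0.5317, 0.171, 0.1392]
tcp_rot: [180.0, -0.2, -167.3]
wrist_force: [-8.4, -1.0, 5.7]
opening: 0.0002
grasp_force: 4.7
```

Request:
apply_moves([
  [[-0.002,0,0],[0,0,0],0],
  [[-0.004,0,0],[0,0,0],0],
  [[-0.004,0,0],[0,0,0],0],
])

```text
time: 19.15
ee_pos: [0.5318, 0.171, 0.1392]
tcp_rot: [180.0, -0.2, -167.3]
wrist_force: [-10.0, -1.2, 5.8]
opening: -0.0003
grasp_force: 5.2
```

Request:
apply_moves([
  [[-0.003,0,0],[0,0,0],0],
  [[-0.005,0,0],[0,0,0],0],
  [[-0.005,0,0],[0,0,0],0],
])

```text
time: 19.45
ee_pos: [0.5318, 0.171, 0.1392]
tcp_rot: [180.0, -0.3, -167.3]
wrist_force: [-13.1, -2.5, 8.3]
opening: 0.0004
grasp_force: 6.5
```

At 13 N the block is held. I back off straight and leave.

Request:
apply_moves([
  [[0.01,0,0],[0,0,0],0],
  [[0.04,0,0],[0,0,0],0],
  [[0.12,0,0],[0,0,0],0],
  [[0.2,0,0],[0,0,0],0],
  [[0.2,0,-0.4],[0,0,0],0],
  [[0.2,0,-0.9],[0,0,0],0],
  [[0.2,0,-0.9],[0,0,0],0],
])

```text
time: 20.15
ee_pos: [0.5152, 0.1673, 0.2361]
tcp_rot: [179.9, 0.5, -167.3]
wrist_force: [1.4, 0.2, -0.9]
opening: 0.0003
grasp_force: 0.0
```

Run:
```python
from h import *
o=sensors.get_obs();c=imaging.get_calibration("top");p,d=imaging.camera("top")
W=cloud(c,d);C=np.array([.6055,.1875])
c2=imaging.get_calibration("side");p,d=imaging.camera("side")
u,v=pix(c2,[[.57,.18,.07]])[0].astype(int)
cv2.imwrite("pics/s3.png",cv2.resize(p[v-40:v+40,u-50:u+50],None,fx=7,fy=7,interpolation=cv2.INTER_CUBIC)[:,:,::-1])
print(o["ee_pos"],o["wrist_force"],o["time"])
```

```text
[0.51517271 0.16734436 0.23613969] [ 1.39774167  0.17703651 -0.87046865] 20.15
```

View pics/s3.png

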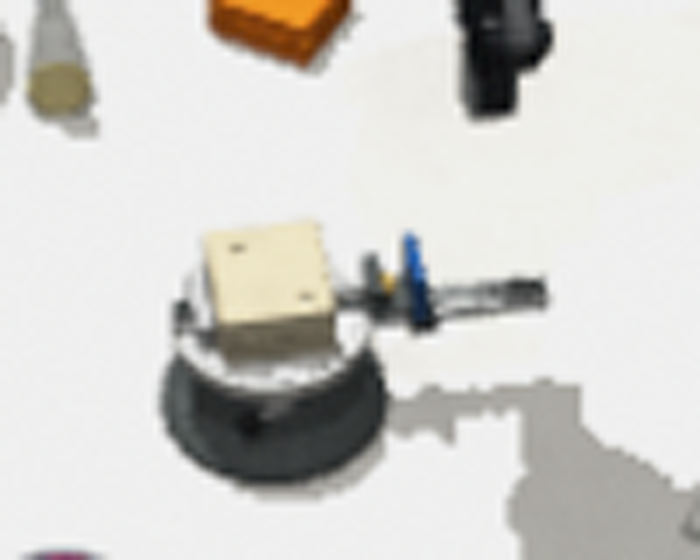

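The foot now bears on the block at about (335,297). The block is flat and centred, and the gripper is clear, so I'm handing the job in.

```bash
python3 -c "
from workcell import bot
print(bot.job_done())"
```

```text
the job is handed in; nothing more can be done
None
```

The die block sits flat on the plate against the stop, about 0.4 mm off centre in x and y; the clamp jaw was pushed up with about 13 N, the robot is clear, and the job was handed in at about 20 s (the verdict was not returned).

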